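# Zero the tooth counter through its shuttered reset well

## Robot

A 6-joint arm with a two-finger parallel gripper is mounted at the origin on the work surface. World frame = base frame: x ahead of the robot, y to its left, z up, the work surface at z = 0. Lengths are in mm, angles in rad, forces in N, time in s.
With the tool pointing down it reaches from about 300 to 750 mm from the base axis. Payload 8.5 kg.
Tool frame: the origin (TCP) lies on the centre line of the jaws, within the pads' length; the fingertips stand 17 mm ahead of it and the grasp point (between the pads) lies 2 mm behind it (manip.tips_ahead is the distance from the TCP to the fingertips, in mm); x points along the fingers, z is the direction in which the jaws open and shut, and the axes are right-handed (so a half turn about x gives the same grasp; the last joint's range is limited). The gripper opens to 88 mm and grips with 3 to 60 N. Pads are 18 mm wide; open, the fingers measure 123 mm over their backs; the gripper's body (75 mm by 187 mm) begins 45 mm behind the grasp point.
Start: joints at [1.005, 0.381, 1.297, -0, 1.464, -0.215], TCP at [188.998, 516.489, 255.748] pointing down, gripper open.
Joint ranges: [-3.11, 3.11], [-0.89, 2.33], [0.22, 2.48], [-1.42, 4.56], [0.17, 2.85], [-2.88, 2.88]. Speed limits (rad/s): [2.39, 2.39, 3.14, 3.14, 3.14, 3.14].

## Interface

Orientations are given as a unit quaternion [w, x, y, z].
In Python, from rig import manip gives the robot as it stands.
- The arm moves only by the tool servo_tool, never from a script. Its argument "motion" is a list of rows, each a list of 3 entries, a list of its own where there are three numbers: the turn, a rotation vector about the tool's x, y, z in degrees, then the shift along the tool's x, y, z in cm, then the opening in per cent of the stroke, from 0 (shut) to 100 (fully open). A call has 1 to 12 rows; each row shifts and turns the commanded pose from where the row before left it, along the tool's axes as they then stand; what a row does not reach is not made up. A row lasts 1/10 s, in which the tool goes at most 50 mm and 8.59 degrees, less where a joint would pass 70% of its speed; a pose out of reach is approached as far as the arm can. A call with a gripper value outside its range is refused whole. The fingers move at their own pace and stop on an object; "newtons" is the grip in N (left out, the last holds). Time passes only in rows, so rows that do not move let the fingers close. It gives the time, the measured TCP pose, the force and the opening at its end, in the units of the state.
- manip.sense(): the state, without advancing time (a new reading comes with each control period).
- manip.get_image(name): name is "scene" or "top"; returns a dict with "frame" (384x512x3 uint8, red, green, blue), "intrinsics" (3x3 intrinsics, pixels), "pose" (4x4, takes a point from camera to world coordinates). Camera axes: x right, y up, looking along -z (the intrinsics and any distortion apply to the point x, -y, -z); pixel columns grow to the right and rows downward; lengths in mm; the calibration is good to about 2 mm. A picture is of the moment at which its call begins. There is no depth.
- manip.finish_job(): hands the job in, once; it reports no verdict.
The state is a dict: "clock": time; "qpos": joint angles; "joint_vel": joint speeds; "tau": joint torques, N m; "position": TCP position; "tcp_rot": TCP orientation; "ft_force": force on the tool from outside, world axes, zero at the start; "ft_torque": the same for the moment, N m; "gripper_width": opening from 0.0 (shut) to 1.0 (fully open).
Only numpy, scipy, OpenCV 4.12 (cv2) and the standard library are available. Lean on these libraries where they do the work, as an engineer would, in place of code of your own. Each camera call takes 0.05 s, during which the arm holds its last target.

## Task

Zero the tooth counter of this pulley inspection bench: on the longer dark grey box, push the bare metal sliding shutter by its upright fin until it is fully open, reach a fingertip down the round well and press the sunken key fully down for a good second, let it come up, then push the shutter fully closed again. Only push and press, with nothing grasped, pinched or lifted. Do not press the key in the square well of the other box, and leave the pulley, plug gauge and sleeve where they stand.

Things in the scene. Friction and masses are not known exactly. Their poses are not given: they have to be found in the camera images.
- reset_box: Counter reset box, dark grey painted, fixed to the bench: 100 (x) by 170 (y) by 60 mm high, origin at the centre of its underside, z up. A vertical round well 50 mm wide and 34 mm deep opens in its top, its centre at x = 0, y = -40 mm of the box. Two rails 6 mm wide and 8 mm high run along y on the top at x = +-34 mm (156 mm long); between them the shutter slides along y. The box stands turned by up to 0.5 rad, and it may be left or right of the start box.
- shutter (a joint): Bare metal shutter plate on top of the reset box, 58 (x) by 56 (y) by 3 mm, its upper face 3.5 mm above the box top. Value in m: 0 = closed (plate centred over the well), 0.065 = fully open, against its end stop; it grows as the plate slides to the box's +y. It stands at 0 to 0.012 at the start. Sliding friction about 1.5 N, stays where it is left.
- fin_top (a point): Middle of the top edge of the shutter's upright fin, which is fixed across the middle of the plate: 40 mm long along the box's x, 6 mm thick along y; its top edge is 22 mm above the box top. Push on its flat faces. Axes as the box's.
- well_mouth (a point): Centre of the round well's mouth, level with the box top (60 mm above the bench). Axes as the box's.
- key_top (a point): Centre of the top face of the sunken round key, white, 28 mm in diameter, on the well's axis; at rest 20 mm below the well's mouth. Moves down as the key is pressed.
- key (a joint): How far the sunken key is pressed, in m: 0 = up, 0.005 = fully down. Spring-loaded: starts to move at about 1.5 N, about 5 N fully down, comes up by itself.
- start_box: Spindle start box, dark grey painted, fixed: 100 by 100 by 60 mm high, origin at the centre of its underside, with an open square well 50 mm wide and a white square sunken key; no shutter. Not to be used.
- start_key (a joint): How far the start box's key is pressed, in m: 0 = up, 0.005 = fully down. Leave it up.
- pulley_center (a point): Loose crankshaft pulley with a toothed rim lying flat, 151 mm in diameter, 51 mm high at its hub; the point is on its axis 22 mm above the bench. Leave it.
- gauge_center (a point): Loose steel plug gauge standing upright: 38 mm wide foot 22 mm high, 20 mm handle above, 70 mm high in all; the point is on its axis half-way up. Leave it.
- sleeve_center (a point): Loose dark steel sleeve standing on end, 48 mm outside, 32 mm inside, 36 mm high; the point is on its axis half-way up. Leave it.
There are look-alikes about, which are no part of the job. Of the things like the part that bears pulley_center, leave any that is orange or turquoise; of the rest the smaller one is meant.

How it is judged (in metres and radians):
On the way, in this order (a step that is already met when the one before it is completed fails the run):
1. the shutter is pushed fully open (above 55 mm of 65), the key still up (value of joint shutter above 0.055 m and value of joint key below 0.001 m), for 0.2 s.
2. the sunken key is held down (more than 3.5 of 5 mm) for 0.8 s with the shutter open (value of joint key above 0.0035 m and value of joint shutter above 0.05 m), for 0.8 s.
At the end, for the whole second after the job is handed in: The shutter is closed again (below 6 mm), the reset key is up (below 1 mm), the start key is up, and the pulley, gauge and sleeve stand within 20 mm of their starting places, not tipped by more than 0.3 rad (value of joint shutter below 0.006 m and value of joint each of key, start_key below 0.001 m and not (distance of pulley_center from where it was at the start of the episode above 0.02 m or angle between pulley_center's own z axis and vertical above 0.3 rad) and not (distance of gauge_center from where it was at the start of the episode above 0.02 m or angle between gauge_center's own z axis and vertical above 0.3 rad) and not (distance of sleeve_center from where it was at the start of the episode above 0.02 m or angle between sleeve_center's own z axis and vertical above 0.3 rad)); the robot touches nothing.
It fails at once if the start box's key is pressed (more than 2 mm) (value of joint start_key above 0.002 m).
It fails at once if the shutter's fin is pinched between the fingers instead of pushed (contact force between the fingers and shutter above 1 N and horizontal distance between the grasp point and fin_top below 0.007 m and z of the grasp point in the frame of fin_top below 0.015 m).
It fails at once if the pulley is lifted, tipped or shifted by more than 20 mm (distance of pulley_center from where it was at the start of the episode above 0.02 m or angle between pulley_center's own z axis and vertical above 0.3 rad).
It fails at once if the gauge is lifted, tipped or shifted by more than 20 mm (distance of gauge_center from where it was at the start of the episode above 0.02 m or angle between gauge_center's own z axis and vertical above 0.3 rad).
It fails at once if the sleeve is lifted, tipped or shifted by more than 20 mm (distance of sleeve_center from where it was at the start of the episode above 0.02 m or angle between sleeve_center's own z axis and vertical above 0.3 rad).
It also fails if it takes over 48 s, if anything falls off the work surface, if the arm or the gripper's body presses on something with over 40 N, if the wrist force passes 120 N, or if a joint passes its speed limit or range.

## Working session

There is one attempt and no reset: what is moved stays moved. The work goes in short steps, Python scripts to look and compute and a tool call to move; the robot and the scene stay as the last step left them, time stands still between calls to the robot, and variables do not carry over. Pictures are saved under pics/ and viewed, and the job is handed in when it is done.

Besides the shell and the picture viewer there is one more tool, called by a JSON object that holds its "name" and its "arguments", one argument or row to a line. servo_tool: Moves the arm, as the interface text tells. Its arguments: {"type":"object","properties":{"motion":{"type":"array"},"newtons":{"type":"number"}},"required":["motion"]}

```bash
mkdir -p pics; ls; python3 - <<'E'
from rig import manip
import cv2
s=manip.sense();print(s)
for n in("scene","top"):
    d=manip.get_image(n);cv2.imwrite(f"pics/{n}0.png",d["frame"][:,:,::-1]);print(n,d["intrinsics"],d["pose"],[k for k in d])
print(manip.tips_ahead)
E
```

```text
pics
{'clock': 0.0, 'qpos': array([ 1.00467739e+00,  3.81144860e-01,  1.29826947e+00,  1.49793195e-05,
        1.46356328e+00, -2.15325780e-01]), 'joint_vel': array([ 0.00179661,  0.00114641,  0.00163799, -0.00056157, -0.0001518 ,
       -0.00026947]), 'tau': array([ 1.27715498e-04, -4.37928951e+01, -2.24558401e+01,  7.13216141e-02,
        3.52501636e-02, -1.28299707e-04]), 'position': array([188.87355067, 516.27712201, 255.16226828]), 'tcp_rot': array([ 0.57912418, -0.40526224,  0.58003225,  0.4048954 ]), 'ft_force': array([ 0.49750493,  0.74748633, -0.06144731]), 'ft_torque': array([0.01222227, 0.00566635, 0.01457725]), 'gripper_width': 0.9976319395391293}
scene [[397.69565459   0.         256.93818312]
 [  0.         397.69565459 191.36579506]
 [  0.           0.           1.        ]] [[ 1.34133239e-02 -5.47075385e-01  8.36975869e-01  1.40524480e+03]
 [ 9.99711582e-01  2.40134864e-02 -3.25299640e-04  1.10129789e+02]
 [-1.99207452e-02  8.36738834e-01  5.47239699e-01  6.24885281e+02]
 [ 0.00000000e+00  0.00000000e+00  0.00000000e+00  1.00000000e+00]] ['frame', 'intrinsics', 'pose']
top [[411.52275108   0.         261.39483087]
 [  0.         411.52275108 195.87711591]
 [  0.           0.           1.        ]] [[-9.68898331e-03  9.98698359e-01 -5.00770509e-02  5.05757838e+02]
 [-9.99620410e-01 -8.38196470e-03  2.62445782e-02  1.10987437e+02]
 [ 2.57906732e-02  5.03123255e-02  9.98400476e-01  1.13242208e+03]
 [ 0.00000000e+00  0.00000000e+00  0.00000000e+00  1.00000000e+00]] ['frame', 'intrinsics', 'pose']
17.0
```

View pics/scene0.png

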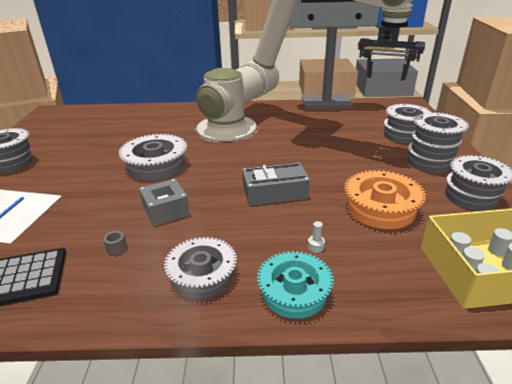

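View pics/top0.png

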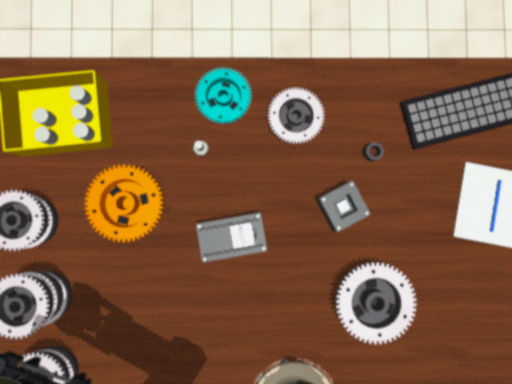

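The scene view shows the reset box at (276,183) and the start box at (164,202). In the top view they are at (232,237) and (344,205). In the top view the plate is the bright patch near (243,235), towards the right (-y) end of the box. I'll zoom in on it.

```bash
python3 - <<'E'
import cv2
a=cv2.imread("pics/top0.png")[205:270,185:280];b=cv2.imread("pics/scene0.png")[155:210,235:315]
cv2.imwrite("pics/zt.png",cv2.resize(a,None,fx=8,fy=8,interpolation=cv2.INTER_CUBIC))
cv2.imwrite("pics/zs.png",cv2.resize(b,None,fx=9,fy=9,interpolation=cv2.INTER_CUBIC))
E
```

```text
(no output)
```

View pics/zt.png

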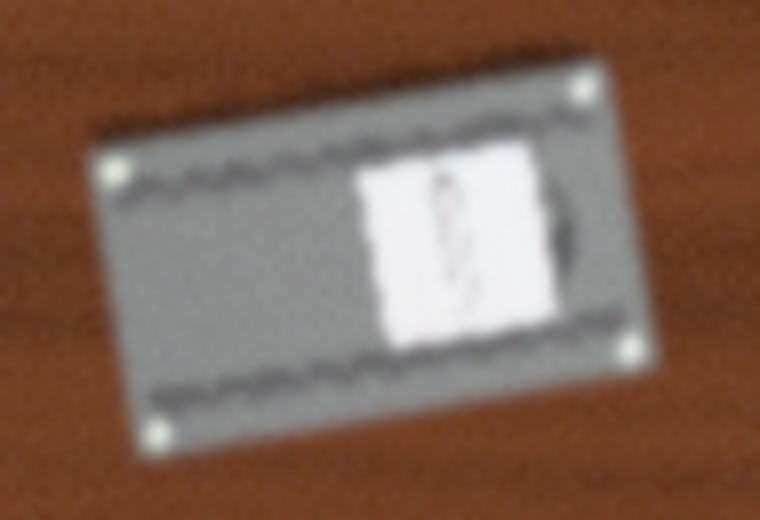

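View pics/zs.png

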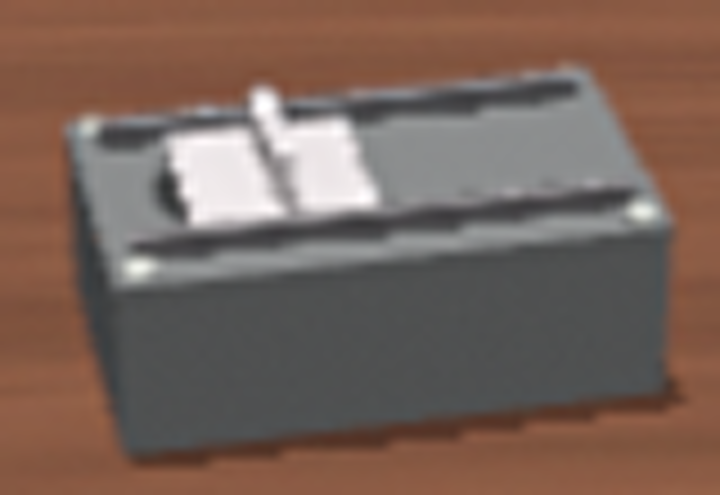

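```bash
cat > h.py <<'E'
import numpy as np
from rig import manip
def proj(d,P):
    T=np.linalg.inv(d["pose"]);p=(T[:3,:3]@np.asarray(P,float).T).T+T[:3,3]
    q=np.c_[p[:,0],-p[:,1],-p[:,2]]@d["intrinsics"].T
    return q[:,:2]/q[:,2:]
def onplane(d,uv,z):
    K=d["intrinsics"];r=np.linalg.inv(K)@[uv[0],uv[1],1];w=d["pose"][:3,:3]@[r[0],-r[1],-r[2]]
    o=d["pose"][:3,3];return o+w*(z-o[2])/w[2]
E
python3 - <<'E'
from h import *
from scipy.optimize import least_squares
t=manip.get_image("top");s=manip.get_image("scene")
zt=lambda a:np.array([185,205])+(np.array(a)+.5)/8-.5
zs=lambda a:np.array([235,155])+(np.array(a)+.5)/9-.5
# image up=+x, left=+y: TL=(+50,+85)
L=np.array([[50,85,60],[50,-85,60],[-50,-85,60],[-50,85,60]])
ut=zt([[90,150],[605,62],[657,362],[142,460]])
# scene: near=+x, right=+y: far-left(-,-) far-right(-,+), near-right(+,+), near-left(+,-)
Ls=np.array([[-50,-85,60],[-50,85,60],[50,85,60],[50,-85,60],[50,-85,0],[50,85,0]])
us=zs([[70,125],[582,68],[672,228],[115,285],[130,460],[665,392]])
def W(p,L):
    c,n=np.cos(p[2]),np.sin(p[2]);return np.c_[p[0]+c*L[:,0]-n*L[:,1],p[1]+n*L[:,0]+c*L[:,1],L[:,2]]
for k in(0,1,2):
    f=lambda p:np.r_[(proj(t,W(p,L))-ut).ravel()*(k!=1),(proj(s,W(p,Ls))-us).ravel()*(k!=0)]
    r=least_squares(f,[500,170,0.1]);print(r.x,np.abs(r.fun).max().round(2))
p=r.x
for a in [[357,170],[528,142],[557,315],[393,348]]:
    P=onplane(t,zt(a),63.5)[:2]-p[:2];c,n=np.cos(p[2]),np.sin(p[2]);print((c*P[0]+n*P[1]).round(1),(-n*P[0]+c*P[1]).round(1))
for nm,uv,z in [("startbox",(344,205),60),("gauge",(201,148),70),("pulley",(297,115),30),("orange",(123,203),40),("sleeve",(374,151),36)]: print(nm,onplane(t,uv,z).round())
E
```

```text
[4.53941428e+02 1.61781911e+02 1.66346038e-01] 0.29
[4.54583042e+02 1.61446268e+02 1.69255743e-01] 0.68
[4.54110262e+02 1.61618327e+02 1.67234757e-01] 0.66
28.9 0.6
28.1 -55.4
-28.5 -54.9
-29.6 -1.0
startbox [ 534. -134.   60.]
gauge [685. 238.  70.]
pulley [780. -17.  30.]
orange [545. 447.  40.]
sleeve [ 680. -223.   36.]
```

```bash
cat >> h.py <<'E'
from scipy.spatial.transform import Rotation as R
B=np.array([454.1,161.6]);YAW=.1672
c,n=np.cos(YAW),np.sin(YAW)
def b2w(x,y,z): return np.array([B[0]+c*x-n*y,B[1]+n*x+c*y,z])
def rot(s): q=s["tcp_rot"];return R.from_quat([q[1],q[2],q[3],q[0]])
def boxp(s):
    P=s["position"][:2]-B;return np.r_[c*P[0]+n*P[1],-n*P[0]+c*P[1],s["position"][2]-17].round(2)
def plan(x,y,ztip):
    "shift (cm, tool axes) to bring the TCP to box x,y with tips at ztip"
    s=manip.sense();r=rot(s)
    return r.inv().apply(b2w(x,y,ztip+17)-s["position"])/10
def rep():
    s=manip.sense();r=rot(s)
    print("t",s["clock"],"box xy, tip z",boxp(s),"F",s["ft_force"].round(1),"w",round(s["gripper_width"],3),"q",s["qpos"].round(2))
    print("axes (cols x,y,z tool)\n",r.as_matrix().round(3))
E
python3 - <<'E'
from h import *
rep();s=manip.sense();r=rot(s)
for k in(0,1):
  bx=np.array([c,n,0])*(1-2*k);R1=np.c_[[0,0,-1],np.cross(bx,[0,0,-1]),bx]
  print("turn deg",np.rad2deg((r.inv()*R.from_matrix(R1)).as_rotvec()).round(2))
  print("shift then", (R1.T@(b2w(0,-56,105+17)-s["position"])/10).round(2))
E
```

```text
t 0.2 box xy, tip z [-202.42  393.96  238.4 ] F [ 0.7 -0.4  0.1] w 1.001 q [ 1.    0.38  1.3  -0.    1.46 -0.22]
axes (cols x,y,z tool)
 [[-0.    -0.939  0.344]
 [-0.001  0.344  0.939]
 [-1.     0.    -0.001]]
turn deg [ 6.032e+01 -5.000e-02  1.000e-02]
shift then [ 13.34 -45.    20.24]
turn deg [-1.1968e+02 -2.0000e-02 -5.0000e-02]
shift then [ 13.34  45.   -20.24]
```

{"name": "servo_tool", "arguments": {
  "motion": [
    [[7.54, 0, 0], [0, 0, 0], 0],
    [[7.54, 0, 0], [0, 0, 0], 0],
    [[7.54, 0, 0], [0, 0, 0], 0],
    [[7.54, 0, 0], [0, 0, 0], 0],
    [[7.54, 0, 0], [0, 0, 0], 0],
    [[7.54, 0, 0], [0, 0, 0], 0],
    [[7.54, 0, 0], [0, 0, 0], 0],
    [[7.54, 0, 0], [0, 0, 0], 0]
  ],
  "newtons": 20
}}

```text
clock: 1.0
position: [189.0, 516.4, 255.5]
tcp_rot: [0.705, -0.057, 0.705, 0.057]
ft_force: [0.1, -0.1, 0.2]
gripper_width: 0.299
```

{"name": "servo_tool", "arguments": {
  "motion": [
    [[0, 0, 0], [0, -4, 1.8], 0],
    [[0, 0, 0], [0, -4, 1.8], 0],
    [[0, 0, 0], [0, -4, 1.8], 0],
    [[0, 0, 0], [0, -4, 1.8], 0],
    [[0, 0, 0], [0, -4, 1.8], 0],
    [[0, 0, 0], [0, -4, 1.8], 0],
    [[0, 0, 0], [0, -4, 1.8], 0],
    [[0, 0, 0], [0, -4, 1.8], 0],
    [[0, 0, 0], [0, -4, 1.8], 0],
    [[0, 0, 0], [0, -4, 1.8], 0],
    [[0, 0, 0], [0, -3, 1.5], 0],
    [[0, 0, 0], [0, 0, 0], 0]
  ]
}}

```text
clock: 2.2
position: [454.7, 122.2, 255.4]
tcp_rot: [0.705, -0.058, 0.705, 0.057]
ft_force: [-0.2, 0.3, -0.2]
gripper_width: 0.004
```

```bash
python3 - <<'E'
from h import *
rep();print(plan(0,-56,105))
E
```

```text
t 2.2 box xy, tip z [ -5.98 -38.94 238.37] F [-0.2  0.3 -0.2] w 0.004 q [ 0.01  0.24  1.51 -0.    1.39 -0.15]
axes (cols x,y,z tool)
 [[-0.    -0.162  0.987]
 [-0.001  0.987  0.162]
 [-1.    -0.001 -0.   ]]
[13.33784078 -1.69533125  0.60708324]
```

{"name": "servo_tool", "arguments": {
  "motion": [
    [[0, 0, 0], [2.6, -0.9, 0.3], 0],
    [[0, 0, 0], [3.6, -0.9, 0.3], 0],
    [[0, 0, 0], [3.6, 0, 0], 0],
    [[0, 0, 0], [3, 0, 0], 0],
    [[0, 0, 0], [0.5, 0, 0], 0],
    [[0, 0, 0], [0, 0, 0], 0]
  ]
}}

```text
clock: 2.8
position: [461.5, 108.7, 122.8]
tcp_rot: [0.704, -0.059, 0.705, 0.059]
ft_force: [0.3, -0.1, 1.0]
gripper_width: -0.0
```

```bash
python3 - <<'E'
from h import *
rep();print(plan(0,-56,71))
import cv2
for k in("scene","top"):
    d=manip.get_image(k)["frame"][:,:,::-1]
    d=d[120:220,220:330] if k=="scene" else d[190:280,170:290]
    cv2.imwrite(f"pics/{k}1.png",cv2.resize(d,None,fx=5,fy=5,interpolation=cv2.INTER_CUBIC))
E
```

```text
t 2.8 box xy, tip z [ -1.55 -53.39 105.82] F [ 0.3 -0.1  1. ] w -0.0 q [-0.02  0.4   1.7   0.    1.03 -0.19]
axes (cols x,y,z tool)
 [[-0.001 -0.167  0.986]
 [ 0.     0.986  0.167]
 [-1.     0.    -0.001]]
[ 3.48185208 -0.26222268  0.15859219]
```

View pics/scene1.png

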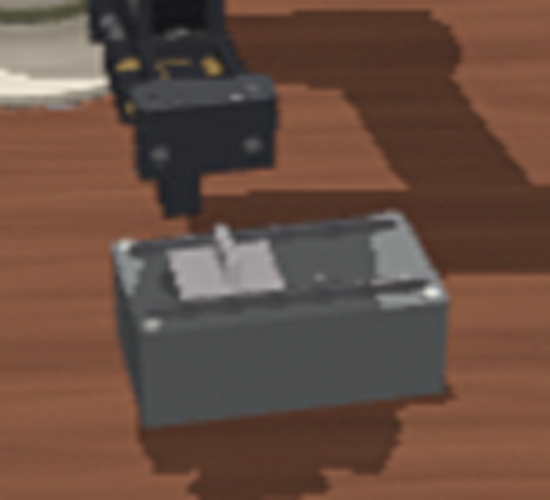

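The closed fingertips show at about (180,213) in the crop, above the -y side of the fin, which is at (225,245). The plate hasn't moved. Next I'll lower the tool and push.

{"name": "servo_tool", "arguments": {
  "motion": [
    [[0, 0, 0], [0, -0.4, 0.16], 0],
    [[0, 0, 0], [2, 0, 0], 0],
    [[0, 0, 0], [1.2, 0, 0], 0],
    [[0, 0, 0], [0.2, 0, 0], 0],
    [[0, 0, 0], [0, 0, 0], 0],
    [[0, 0, 0], [0, 0, 0], 0]
  ]
}}

```text
clock: 3.5
position: [464.5, 104.5, 89.7]
tcp_rot: [0.705, -0.059, 0.704, 0.059]
ft_force: [-0.5, 0.0, 0.7]
gripper_width: 0.006
```

{"name": "servo_tool", "arguments": {
  "motion": [
    [[0, 0, 0], [0, 0.5, 0], 0],
    [[0, 0, 0], [0, 0.5, 0], 0],
    [[0, 0, 0], [0, 0.5, 0], 0],
    [[0, 0, 0], [0, 0.5, 0], 0],
    [[0, 0, 0], [0, 0.5, 0], 0],
    [[0, 0, 0], [0, 0, 0], 0]
  ]
}}

```text
clock: 4.1
position: [459.7, 129.8, 88.8]
tcp_rot: [0.705, -0.059, 0.705, 0.059]
ft_force: [0.3, -0.7, 0.2]
gripper_width: 0.004
```

```bash
python3 - <<'E'
from h import *
rep();print(plan(0,12,71))
E
```

```text
t 4.1 box xy, tip z [  0.25 -32.29  71.78] F [ 0.3 -0.7  0.2] w 0.004 q [ 0.03  0.46  1.74  0.    0.94 -0.14]
axes (cols x,y,z tool)
 [[ 0.    -0.167  0.986]
 [ 0.     0.986  0.167]
 [-1.     0.     0.   ]]
[ 0.07833993  4.4288732  -0.02146822]
```

{"name": "servo_tool", "arguments": {
  "motion": [
    [[0, 0, 0], [0, 0.5, 0], 0],
    [[0, 0, 0], [0, 0.5, 0], 0],
    [[0, 0, 0], [0, 0.5, 0], 0],
    [[0, 0, 0], [0, 0.5, 0], 0],
    [[0, 0, 0], [0, 0.5, 0], 0],
    [[0, 0, 0], [0, 0.5, 0], 0],
    [[0, 0, 0], [0, 0.5, 0], 0],
    [[0, 0, 0], [0, 0.3, 0], 0]
  ]
}}

```text
clock: 4.9
position: [453.5, 167.1, 88.8]
tcp_rot: [0.705, -0.059, 0.705, 0.059]
ft_force: [1.3, -1.0, -0.6]
gripper_width: 0.009
```

```bash
python3 - <<'E'
from h import *
rep();print(plan(0,12,71))
import cv2
for k in("scene",):
    d=manip.get_image(k)["frame"][:,:,::-1]
    d=d[120:220,220:330] if k=="scene" else d[190:280,170:290]
    cv2.imwrite(f"pics/{k}2.png",cv2.resize(d,None,fx=5,fy=5,interpolation=cv2.INTER_CUBIC))
E
```

```text
t 4.9 box xy, tip z [ 0.35  5.56 71.77] F [ 1.3 -1.  -0.6] w 0.009 q [ 0.11  0.47  1.72  0.    0.95 -0.06]
axes (cols x,y,z tool)
 [[ 0.    -0.167  0.986]
 [ 0.     0.986  0.167]
 [-1.     0.     0.   ]]
[ 0.07747973  0.64356828 -0.03496778]
```

View pics/scene2.png

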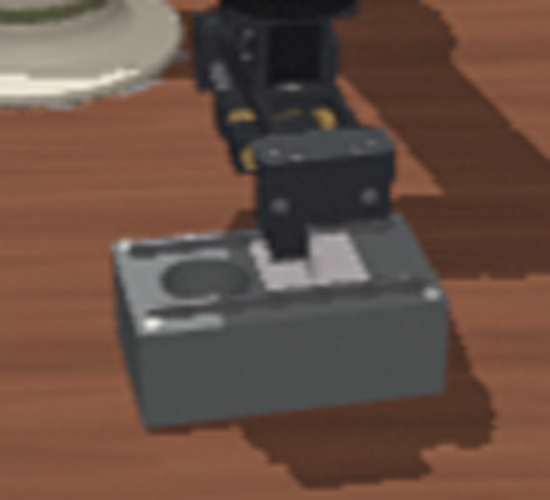

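The plate has slid with the finger and the well is now uncovered at (205,278). The shutter should be at about 58 mm, so I'll creep to the end stop.

{"name": "servo_tool", "arguments": {
  "motion": [
    [[0, 0, 0], [0, 0.2, 0], 0],
    [[0, 0, 0], [0, 0.2, 0], 0],
    [[0, 0, 0], [0, 0.1, 0], 0],
    [[0, 0, 0], [0, 0.1, 0], 0],
    [[0, 0, 0], [0, 0.05, 0], 0],
    [[0, 0, 0], [0, 0, 0], 0],
    [[0, 0, 0], [0, 0, 0], 0]
  ]
}}

```text
clock: 5.65
position: [452.3, 173.1, 88.7]
tcp_rot: [0.705, -0.059, 0.705, 0.059]
ft_force: [0.0, -0.9, 0.4]
gripper_width: 0.007
```

```bash
python3 - <<'E'
from h import *
rep()
E
```

```text
t 5.65 box xy, tip z [ 0.19 11.62 71.71] F [ 0.  -0.9  0.4] w 0.007 q [ 0.12  0.47  1.72  0.    0.95 -0.05]
axes (cols x,y,z tool)
 [[-0.    -0.166  0.986]
 [ 0.     0.986  0.166]
 [-1.     0.    -0.   ]]
```

{"name": "servo_tool", "arguments": {
  "motion": [
    [[0, 0, 0], [0, -0.5, 0], 0],
    [[0, 0, 0], [-1, -0.5, 0], 0],
    [[0, 0, 0], [-1.5, -1, 0], 0],
    [[0, 0, 0], [0, -1.6, 0], 0],
    [[0, 0, 0], [0, -1.6, 0], 0],
    [[0, 0, 0], [0, 0, 0], 0],
    [[0, 0, 0], [0, 0, 0], 0]
  ]
}}

```text
clock: 6.35
position: [461.1, 121.7, 114.2]
tcp_rot: [0.705, -0.059, 0.705, 0.059]
ft_force: [-0.4, 0.1, -0.0]
gripper_width: 0.005
```

```bash
python3 - <<'E'
from h import *
rep();print(plan(0,-40,62))
import cv2
for k in("scene",):
    d=manip.get_image(k)["frame"][:,:,::-1]
    d=d[120:220,220:330] if k=="scene" else d[190:280,170:290]
    cv2.imwrite(f"pics/{k}3.png",cv2.resize(d,None,fx=5,fy=5,interpolation=cv2.INTER_CUBIC))
E
```

```text
t 6.35 box xy, tip z [  0.29 -40.5   97.16] F [-0.4  0.1 -0. ] w 0.005 q [ 0.01  0.42  1.71  0.    1.01 -0.16]
axes (cols x,y,z tool)
 [[ 0.    -0.165  0.986]
 [ 0.     0.986  0.165]
 [-1.     0.     0.   ]]
[ 3.51574789  0.0488911  -0.02994836]
```

View pics/scene3.png

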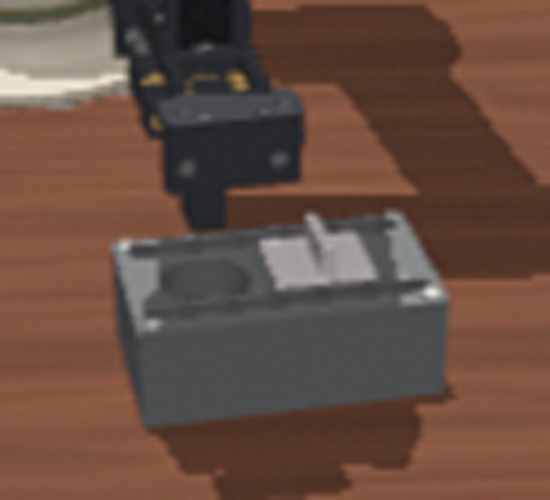

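The tool stands clear over the open well, which is at (205,278). The fin top is at about (315,217). I'll check the fin position numerically before pressing.

```bash
python3 - <<'E'
from h import *
s=manip.get_image("scene")
for y in (15,20,25): print(y,(proj(s,[b2w(-20,y,82),b2w(20,y,82),b2w(0,y-28,63.5),b2w(29,y-28,63.5),b2w(29,y+28,63.5)])-[220,120])*5)
E
```

```text
15 [[293.20707542 214.17417553]
 [309.76965399 249.28809726]
 [251.65577845 265.91744691]
 [262.75432466 292.55287737]
 [363.0977937  281.24579664]]
20 [[301.92894193 213.2383903 ]
 [318.74752124 248.30098916]
 [260.48538885 264.9401543 ]
 [271.77272437 291.53665006]
 [371.98677972 280.24415215]]
25 [[310.63986978 212.3037787 ]
 [327.71378466 247.3151569 ]
 [269.30382213 263.96409882]
 [280.77945476 290.5217377 ]
 [380.86434661 279.24379441]]
```

{"name": "servo_tool", "arguments": {
  "motion": [
    [[0, 0, 0], [1.5, 0.05, 0], 0],
    [[0, 0, 0], [1.5, 0, 0], 0],
    [[0, 0, 0], [1.2, 0, 0], 0],
    [[0, 0, 0], [0.6, 0, 0], 0],
    [[0, 0, 0], [0.3, 0, 0], 0],
    [[0, 0, 0], [0, 0, 0], 0]
  ]
}}

```text
clock: 7.05
position: [461.0, 122.5, 62.8]
tcp_rot: [0.705, -0.059, 0.705, 0.059]
ft_force: [0.7, -0.3, -0.5]
gripper_width: 0.011
```

The fin matches a shutter value of about 64 mm, and the tips have entered the well without touching. Next I'll press the key.

{"name": "servo_tool", "arguments": {
  "motion": [
    [[0, 0, 0], [0.4, 0, 0], 0],
    [[0, 0, 0], [0.3, 0, 0], 0],
    [[0, 0, 0], [0.2, 0, 0], 0],
    [[0, 0, 0], [0.1, 0, 0], 0],
    [[0, 0, 0], [0, 0, 0], 0]
  ]
}}

```text
clock: 7.55
position: [461.3, 122.3, 52.9]
tcp_rot: [0.705, -0.059, 0.704, 0.059]
ft_force: [0.4, 0.9, 4.3]
gripper_width: 0.006
```

{"name": "servo_tool", "arguments": {
  "motion": [
    [[0, 0, 0], [0.05, 0, 0], 0],
    [[0, 0, 0], [0, 0, 0], 0],
    [[0, 0, 0], [0, 0, 0], 0]
  ]
}}

```text
clock: 7.85
position: [461.3, 122.3, 52.4]
tcp_rot: [0.705, -0.059, 0.704, 0.059]
ft_force: [0.7, 1.7, 5.5]
gripper_width: 0.004
```

{"name": "servo_tool", "arguments": {
  "motion": [
    [[0, 0, 0], [0.05, 0, 0], 0],
    [[0, 0, 0], [0.05, 0, 0], 0],
    [[0, 0, 0], [0, 0, 0], 0],
    [[0, 0, 0], [0, 0, 0], 0],
    [[0, 0, 0], [0, 0, 0], 0],
    [[0, 0, 0], [0, 0, 0], 0],
    [[0, 0, 0], [0, 0, 0], 0],
    [[0, 0, 0], [0, 0, 0], 0],
    [[0, 0, 0], [0, 0, 0], 0],
    [[0, 0, 0], [0, 0, 0], 0],
    [[0, 0, 0], [0, 0, 0], 0],
    [[0, 0, 0], [0, 0, 0], 0]
  ]
}}

```text
clock: 9.05
position: [461.3, 122.3, 52.2]
tcp_rot: [0.705, -0.059, 0.704, 0.059]
ft_force: [-1.7, 1.4, 17.5]
gripper_width: 0.007
```

{"name": "servo_tool", "arguments": {
  "motion": [
    [[0, 0, 0], [0, 0, 0], 0],
    [[0, 0, 0], [0, 0, 0], 0],
    [[0, 0, 0], [0, 0, 0], 0],
    [[0, 0, 0], [0, 0, 0], 0]
  ]
}}

```text
clock: 9.45
position: [461.3, 122.3, 52.2]
tcp_rot: [0.705, -0.059, 0.704, 0.059]
ft_force: [-2.5, 0.8, 17.1]
gripper_width: 0.003
```

The key bottomed at 17 N and was held for over 1.4 s. Next I'll raise the tool and go over to the +y side of the fin.

{"name": "servo_tool", "arguments": {
  "motion": [
    [[0, 0, 0], [-0.8, 0, 0], 0],
    [[0, 0, 0], [-1.7, 0, 0], 0],
    [[0, 0, 0], [-2.5, 0, 0], 0],
    [[0, 0, 0], [-2.5, 0, 0], 0],
    [[0, 0, 0], [0, 1.5, 0], 0],
    [[0, 0, 0], [0, 2.5, 0], 0],
    [[0, 0, 0], [0, 2.5, 0], 0],
    [[0, 0, 0], [0, 2, 0], 0],
    [[0, 0, 0], [0, 1, 0], 0],
    [[0, 0, 0], [0, 0, 0], 0]
  ]
}}

```text
clock: 10.45
position: [444.7, 216.4, 126.0]
tcp_rot: [0.704, -0.06, 0.705, 0.06]
ft_force: [-0.8, -0.4, 1.0]
gripper_width: 0.003
```

```bash
python3 - <<'E'
from h import *
rep();print(plan(0,55,71))
import cv2
for k in("scene",):
    d=manip.get_image(k)["frame"][:,:,::-1]
    d=d[120:220,220:330]
    cv2.imwrite(f"pics/{k}4.png",cv2.resize(d,None,fx=5,fy=5,interpolation=cv2.INTER_CUBIC))
E
```

```text
t 10.45 box xy, tip z [ -0.17  55.65 108.96] F [-0.8 -0.4  1. ] w 0.003 q [ 0.21  0.43  1.65 -0.    1.07  0.04]
axes (cols x,y,z tool)
 [[-0.001 -0.168  0.986]
 [-0.     0.986  0.168]
 [-1.    -0.    -0.001]]
[ 3.79570296 -0.06406556  0.02088933]
```

View pics/scene4.png

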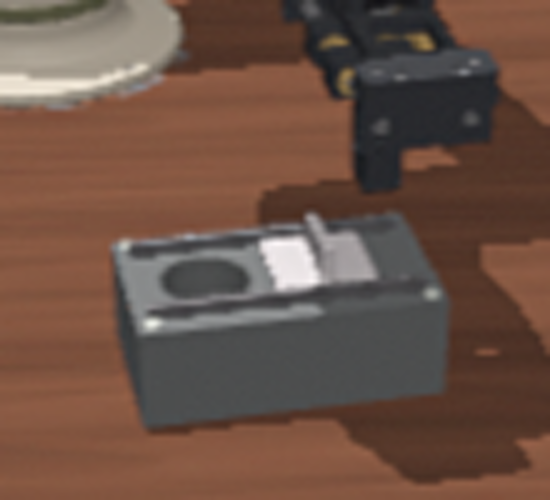

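The tool is on the +y side of the fin, with its tip at about (378,188). The shutter is still open. I'll lower and push it closed.

{"name": "servo_tool", "arguments": {
  "motion": [
    [[0, 0, 0], [1.5, 0, 0], 0],
    [[0, 0, 0], [1.5, 0, 0], 0],
    [[0, 0, 0], [0.8, 0, 0], 0],
    [[0, 0, 0], [0, 0, 0], 0],
    [[0, 0, 0], [0, -0.5, 0], 0],
    [[0, 0, 0], [0, -0.5, 0], 0],
    [[0, 0, 0], [0, -0.5, 0], 0],
    [[0, 0, 0], [0, -0.5, 0], 0],
    [[0, 0, 0], [0, -0.5, 0], 0],
    [[0, 0, 0], [0, -0.5, 0], 0],
    [[0, 0, 0], [0, -0.5, 0], 0],
    [[0, 0, 0], [0, -0.5, 0], 0]
  ]
}}

```text
clock: 11.7
position: [452.0, 176.1, 88.3]
tcp_rot: [0.705, -0.059, 0.705, 0.059]
ft_force: [0.8, 2.3, 1.4]
gripper_width: 0.007
```

{"name": "servo_tool", "arguments": {
  "motion": [
    [[0, 0, 0], [0, -0.5, 0], 0],
    [[0, 0, 0], [0, -0.5, 0], 0],
    [[0, 0, 0], [0, -0.5, 0], 0],
    [[0, 0, 0], [0, -0.5, 0], 0],
    [[0, 0, 0], [0, -0.5, 0], 0],
    [[0, 0, 0], [0, -0.5, 0], 0],
    [[0, 0, 0], [0, -0.4, 0], 0],
    [[0, 0, 0], [0, 0, 0], 0],
    [[0, 0, 0], [0, 0, 0], 0]
  ]
}}

```text
clock: 12.6
position: [457.4, 142.8, 88.1]
tcp_rot: [0.704, -0.059, 0.705, 0.059]
ft_force: [-0.8, 0.5, 0.3]
gripper_width: 0.003
```

```bash
python3 - <<'E'
from h import *
rep();print(plan(0,-27,71))
E
```

```text
t 12.6 box xy, tip z [  0.13 -19.1   71.14] F [-0.8  0.5  0.3] w 0.003 q [ 0.05  0.46  1.73 -0.    0.95 -0.11]
axes (cols x,y,z tool)
 [[-0.    -0.166  0.986]
 [-0.     0.986  0.166]
 [-1.    -0.    -0.   ]]
[ 0.01373387 -0.78988118 -0.01261705]
```

{"name": "servo_tool", "arguments": {
  "motion": [
    [[0, 0, 0], [0, -0.3, 0], 0],
    [[0, 0, 0], [0, -0.2, 0], 0],
    [[0, 0, 0], [0, -0.2, 0], 0],
    [[0, 0, 0], [0, -0.1, 0], 0],
    [[0, 0, 0], [0, 0, 0], 0],
    [[0, 0, 0], [0, 0, 0], 0]
  ]
}}

```text
clock: 13.2
position: [458.5, 135.8, 88.2]
tcp_rot: [0.705, -0.058, 0.705, 0.06]
ft_force: [-0.9, 6.7, -0.5]
gripper_width: 0.008
```

{"name": "servo_tool", "arguments": {
  "motion": [
    [[0, 0, 0], [0, -0.1, 0], 0],
    [[0, 0, 0], [0, 0, 0], 0],
    [[0, 0, 0], [0, 0, 0], 0]
  ]
}}

```text
clock: 13.5
position: [458.5, 135.7, 88.2]
tcp_rot: [0.705, -0.058, 0.705, 0.06]
ft_force: [-1.1, 13.8, -0.1]
gripper_width: 0.005
```

```bash
python3 - <<'E'
from h import *
rep()
E
```

```text
t 13.5 box xy, tip z [ 7.00e-02 -2.63e+01  7.12e+01] F [-1.1 13.8 -0.1] w 0.005 q [ 0.04  0.46  1.74  0.    0.94 -0.13]
axes (cols x,y,z tool)
 [[-0.001 -0.166  0.986]
 [ 0.003  0.986  0.166]
 [-1.     0.003 -0.   ]]
```

The shutter is against its closed stop: 13.8 N and no further movement. I'll back off, rise well clear and look.

{"name": "servo_tool", "arguments": {
  "motion": [
    [[0, 0, 0], [0, 0.4, 0], 0],
    [[0, 0, 0], [0, 0.8, 0], 0],
    [[0, 0, 0], [-1.5, 0.3, 0], 0],
    [[0, 0, 0], [-3, 0, 0], 0],
    [[0, 0, 0], [-4, 0, 0], 0],
    [[0, 0, 0], [-4, 0, 0], 0],
    [[0, 0, 0], [-3, 4, 0], 0],
    [[0, 0, 0], [0, 4, 0], 0],
    [[0, 0, 0], [0, 4, 0], 0],
    [[0, 0, 0], [0, 4, 0], 0],
    [[0, 0, 0], [0, 0, 0], 0],
    [[0, 0, 0], [0, 0, 0], 0]
  ]
}}

```text
clock: 14.7
position: [429.5, 307.1, 243.0]
tcp_rot: [0.705, -0.06, 0.705, 0.059]
ft_force: [0.3, -0.0, -0.2]
gripper_width: 0.006
```

```bash
python3 - <<'E'
from h import *
rep()
import cv2
s=manip.get_image("scene");t=manip.get_image("top")
cv2.imwrite("pics/top5.png",t["frame"][:,:,::-1])
d=s["frame"][:,:,::-1][120:220,220:330]
cv2.imwrite("pics/scene5.png",cv2.resize(d,None,fx=5,fy=5,interpolation=cv2.INTER_CUBIC))
for y in (-40,-35): print(y,((proj(s,[b2w(-20,y,82),b2w(20,y,82),b2w(29,y-28,63.5),b2w(29,y+28,63.5)])-[220,120])*5).round())
E
```

```text
t 14.7 box xy, tip z [1.0000e-02 1.4757e+02 2.2604e+02] F [ 0.3 -0.  -0.2] w 0.006 q [ 0.4   0.35  1.38 -0.    1.41  0.23]
axes (cols x,y,z tool)
 [[-0.    -0.168  0.986]
 [-0.001  0.986  0.168]
 [-1.    -0.001 -0.   ]]
-40 [[197. 225.]
 [210. 260.]
 [163. 304.]
 [265. 292.]]
-35 [[205. 224.]
 [219. 259.]
 [172. 303.]
 [274. 291.]]
```

View pics/scene5.png

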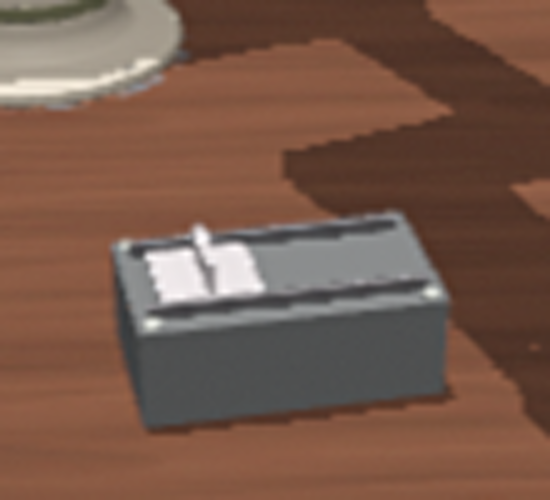

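View pics/top5.png

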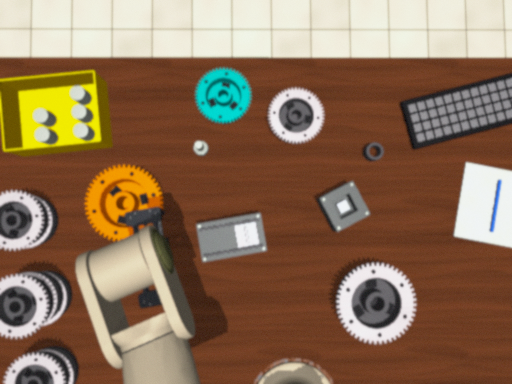

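The scene crop shows the plate over the well, with its +y corner at (264,292). That matches a shutter value of about 0. In the top view the pulley (297,115), gauge (201,148) and sleeve (374,151) are where they were. The tool is clear, so I'll hand the job in.

```bash
python3 -c "
from rig import manip
print(manip.finish_job())"
```

```text
the job is handed in; nothing more can be done
None
```

The counter reset is done and handed in at about 14.8 s of the 48 s allowed; the hand-in gave no verdict.

- **Opening:** I pushed the shutter by its fin with closed fingers. By image fit and finger position it reached about 64 mm of 65, though I felt no clear stop force there.
- **Pressing:** I pressed the round key to its bottom and held it over 1.4 s. The tool read 17 N and stopped moving.
- **Closing:** I pushed the fin back against its closed stop, at 13.8 N with no further movement. The image fit puts the shutter at about 0 mm.

In the last pictures the pulley, gauge and sleeve stand where they started. The arm never went near the start box or its key. The tool is clear of everything with almost no force on it, and no check failed or disagreed. The shutter now covers the reset key, so I could not see it come back up after the tool lifted.

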